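# Sort two sensor housings by tag, then hold the coating gauge square on the marked spot

### The arm

A 6-joint arm with a two-finger parallel gripper is mounted at the origin on a cart in front of the work surface, level with it; the furniture and walls round the work are solid. World frame = base frame: x ahead of the robot, y to its left, z up, the work surface at z = 0. Lengths are in mm, angles in rad, forces in N, time in s.
With the tool pointing down it reaches from about 400 to 825 mm from the base axis. Payload 7 kg.
Tool frame: the origin (TCP) lies at the very end of the fingers, on their centre line; the grasp point (between the pads) lies 19 mm behind it (ctrl.grip_depth is the distance from the TCP to the grasp point, in mm); z points along the fingers, y is the line along which they close (so a half turn about z gives the same grasp; the last joint's range is limited). The gripper opens to 88 mm and grips with 3 to 60 N. Pads are 19 mm wide; open, the fingers measure 130 mm over their backs; the gripper's body (78 mm by 193 mm) begins 47 mm behind the grasp point.
Start: joints at [1.414, 0.359, 0.012, 0, -1.224, -0.288], TCP at [290.442, 609.293, 226.561] pointing down, gripper open.
Joint ranges: [-3.07, 3.07], [-1.43, 2.12], [-1.02, 1.25], [-3.03, 1.67], [-3.05, -0], [-3.03, 3.03]. Speed limits (rad/s): [2.39, 2.39, 3.01, 3.14, 3.14, 3.14].

### API

Orientations are given as a 3x3 rotation matrix whose columns are the frame's x, y, z axes.
In Python, from bench import ctrl, state, cams, job gives the robot as it stands. The module is installed in compiled form; this text tells all that it offers. Calls block until the motion is done:
- ctrl.movep(position, orientation): joint-space move of the TCP to a pose.
- ctrl.move_straight(position, orientation=None, vel=150, stop_force=None): straight line of the TCP; orientation=None keeps the orientation; vel is the mean speed in mm/s. With stop_force (N) it stops when the force on the tool has changed by that much, and returns True; else False.
- ctrl.move_joints(angles): joint-space move.
- ctrl.move_gripper(opening, grasp_force=None): finger opening in mm; grasp_force is the grip in N (None keeps the last); returns when the fingers have stopped.
- ctrl.dwell(seconds).
- ctrl.solve_ik(position, orientation): joint angles nearest the present ones, or None.
- state(): the state.
- cams.grab_frame(name): name is "scene" or "side" or "wrist"; returns the picture (384x512x3 uint8, blue, green, red); there is no depth.
- cams.camera_model(name): a dict with "camera_matrix" (3x3 intrinsics, pixels), "cam_to_world" (4x4, takes a point from camera to world coordinates). Camera axes: x right, y down, z forward; pixel columns grow to the right and rows downward; lengths in mm; the calibration is good to about 2 mm. A picture is of the moment at which its call begins: read the wrist's pose just before it. camera_model takes no time and is no camera call; for the wrist camera it gives the pose at the moment of the call.
A pose or a line that the arm cannot do raises ctrl.IKError and nothing moves.
- job.close_job(): hands the job in; it is judged then, once.
The state is a dict: "clock": time; "qpos": joint angles; "qvel": joint speeds; "effort": joint torques, N m; "tcp_pos": TCP position; "ee_rot": TCP orientation; "ft_force": force on the tool from outside, world axes, zero at the start; "moment": the same for the moment, N m; "opening": finger opening in mm; "grip_force": force on a finger pad.
Only numpy, scipy, OpenCV 4.12 (cv2) and the standard library are available. Lean on these libraries where they do the work, as an engineer would, in place of code of your own. Each camera call takes 0.05 s, during which the arm holds its last target. There are 200 camera calls.

### The job

Two painted sensor housings stand on the bench: put the one with the red tag upright in the red reject tray, seat the one with the green tag fully home in the metal inspection nest, and let go of both. Then draw the orange coating gauge out of its stand and hold it square to the sloping face of the green-tagged housing, its sleeve tip inside the white ring, pressing lightly until the red line on the sprung sleeve just reaches the gauge's nose (half its travel, never hard against its stop). Finish like that, still gripping the gauge against the spot while the reading settles, and leave everything else on the bench where it is.

Things in the scene. Friction and masses are not known exactly. Their poses are not given: they have to be found in the camera images.
- housing_green: Green-tagged loose blue-grey housing, 0.18 kg, 64 (x) x 44 (y) x 42 mm. Origin: centre of underside, z up. Grasp its flat sides (y +-22) at x near 0, 35 mm high there. Front (-x) 20 mm high; then a face slopes up and back at 25 deg to the flat top (x 15 to 32), which bears the tag, 12 x 30. Brass connector, 14 dia, 14 long, out of the back (+x) at z = 12. Starts upright, slope roughly to robot.
- housing_red: Red-tagged housing, the same part in every way (it has a white ring too) but with a red tag on its flat top. The two swap places from run to run. Same size, origin, axes and grasp. Both start on the white bench.
- housing_green_spot (a point): Middle of the white ring (18 mm outside, 12 mm inside diameter) on the sloping face of the green-tagged housing: at x = -8.4, y = 0, z = 31 mm in the housing's frame. Its z axis is the outward normal of the sloping face (25 degrees from vertical, leaning to the housing's -x); its y axis is the housing's y.
- nest: Inspection nest, fixed: aluminium plate 104 x 82 x 8 mm, green strip at its front (-x), steel locators 10 mm high on it. Origin: underside centre, z up. Room 67 x 47 mm: 1.5 mm clear round a housing, 3 mm chamfers. Front locator is one bar, at the back a 24 mm gap takes the connector: a housing fits only with its axes along the nest's. Sides are open for fingers at x -17 to 18 mm.
- nest_seat (a point): Where the origin of a seated housing comes to lie: on the nest's plate, 8 mm above the bench; axes as the nest's.
- reject_tray: Red open plastic tray fixed on the black mat, its underside 3 mm above the bench, 110 (x) x 100 (y) x 14 mm outside, walls and floor 4 mm. Origin: centre of the underside, z up. A housing stands inside it either way round.
- gauge: Orange coating gauge, black top, loose, 0.14 kg, upright in its stand: 24 mm square bar 118 mm long, sprung steel sleeve (10 mm diameter, 20 mm long) below it. Origin: centre of the bar's lower end (nose), z along the bar, up in the stand, x and y square to its flat faces. Grasp from above across two parallel faces, about 95 mm above the origin.
- gauge_tip (a point): Centre of the flat end of the gauge's sleeve, 20 mm below the gauge's origin along its axis while the sleeve is out; it moves with the sleeve.
- gauge_sleeve (a joint): How far the sleeve is pressed into the gauge, m: 0 free, 0.008 hard against the stop. The spring gives 1.5 N at 0 plus 0.5 N per mm (3.5 N at half travel). A red line runs round the sleeve 4 mm below the nose; it reaches the nose at 0.004.
- gauge_stand: Grey stand, 50 mm square, 62 mm high, on a steel foot 84 x 74 mm, fixed to the bench. Origin: centre of the underside, z up. Its upright square socket (27 mm) holds the lowest 28 mm of the gauge's bar; the nose rests 34 mm above the bench. Lift the gauge at least 50 mm straight up to clear it.
- multimeter: Bystander: yellow and black multimeter, 140 x 68 x 44 mm, lying in front of the nest. Leave alone.
- white_tub: Bystander: white tub, 59 mm diameter, 108 mm high, at the right. Leave alone.
- tape_2: Bystander: black roll of tape, 62 mm diameter, 19 mm high. Leave alone.
- hex_keys: Bystander: red folded hex key set, 34 x 88 x 22 mm. Leave alone.
- printed_bracket: Bystander: grey printed L bracket, 32 x 60 x 46 mm, at the left. Leave alone.
- pen_2: Bystander: yellow pencil, 156 mm long, 7 mm thick. Leave alone.
- solder_spool: Bystander: spool of solder wire, 56 mm diameter, 46 mm high. Leave alone.
- stand_seat (a point): Where the gauge's origin rests in the stand: on its axis, 34 mm above the bench.
Things that resemble listed ones, but are neither listed nor needed, are in the scene too. Leave any pink look-alike of the housing_green alone. What is shaped like the housing_red but purple is not meant.

How it is judged (in metres and radians):
On the way, in this order (a step that is already met when the one before it is completed fails the run):
1. the red-tagged housing stands in the reject tray and the green-tagged one is seated in the nest, both let go, while the gauge is still in its stand (horizontal distance between housing_green and nest_seat below 0.003 m and z of housing_green in the frame of nest_seat between -0.002 and 0.002 m and angle between each of housing_green, housing_red's own z axis and vertical below 0.05 rad and angle between the x axis of housing_green and the x axis of nest, either way round below 0.09 rad and contact force between the fingers and housing_green below 0.3 N and x of housing_red in the frame of reject_tray between -0.04 and 0.04 m and y of housing_red in the frame of reject_tray between -0.04 and 0.04 m and z of housing_red in the frame of reject_tray below 0.007 m and contact force between the fingers and housing_red below 0.3 N and linear speed of each of housing_green, housing_red below 0.02 m/s and distance between gauge and stand_seat below 0.008 m), for 0.2 s.
2. the gauge is drawn out of its stand in the fingers (z of gauge_tip in the frame of gauge_stand above 0.064 m and contact force between the fingers and gauge above 2 N), for 0.1 s.
At the end, for the whole second after the job is handed in: Green housing home in the nest (3 mm), red one flat in the tray, both let go. Fingers grip the gauge, clear of stand and nest: tip within 6 mm of the ring centre, axis within 8 degrees of the face normal, sleeve in 2 to 6.5 mm, push on the housing 1 to 8 N, all at rest (horizontal distance between housing_green and nest_seat below 0.003 m and z of housing_green in the frame of nest_seat between -0.002 and 0.002 m and angle between each of housing_green, housing_red's own z axis and vertical below 0.05 rad and angle between the x axis of housing_green and the x axis of nest, either way round below 0.09 rad and contact force between the fingers and housing_green below 0.3 N and x of housing_red in the frame of reject_tray between -0.04 and 0.04 m and y of housing_red in the frame of reject_tray between -0.04 and 0.04 m and z of housing_red in the frame of reject_tray below 0.007 m and contact force between the fingers and housing_red below 0.3 N and linear speed of each of housing_green, housing_red, gauge below 0.02 m/s and distance between gauge_tip and housing_green_spot below 0.006 m and angle between the z axis of gauge and the z axis of housing_green_spot, either way round below 0.14 rad and value of joint gauge_sleeve between 0.002 and 0.0065 m and contact force between gauge and housing_green between 1 and 8 N and contact force between the fingers and gauge above 2 N and contact force between gauge and gauge_stand below 0.05 N and contact force between gauge and nest below 0.05 N); the arm keeps its last pose, push and grip.
It fails at once if the gauge is pushed hard into the green-tagged housing (over 20 N) (contact force between gauge and housing_green above 20 N).
It fails at once if another thing on the bench is moved by more than 20 mm (distance of any of multimeter, white_tub, tape_2, hex_keys, printed_bracket, pen_2, solder_spool from where it was at the start of the episode above 0.02 m).
It also fails if it takes over 72 s, if anything falls off the work surface, if the arm or the gripper's body presses on something with over 40 N, if the wrist force passes 120 N, or if a joint passes its speed limit or range.

## Working session

There is one attempt and no reset: what is moved stays moved. The work goes in short steps, each a Python script; the robot and the scene stay as the last script left them, time stands still between calls to the robot, and variables do not carry over. Pictures are saved under pics/ and viewed, at most 10 in all, crops included, and the job is handed in when it is done.

```bash
mkdir -p pics; python3 - <<'E'
from bench import ctrl,state,cams,job
import cv2,numpy as np
for n in ["scene","side"]:
    im=cams.grab_frame(n); cv2.imwrite(f"pics/{n}0.png",im)
    m=cams.camera_model(n); print(n,np.round(m["camera_matrix"],1).tolist(),np.round(m["cam_to_world"],3).tolist())
    cv2.imwrite(f"pics/{n}0v.png",cv2.resize(im,(800,600),interpolation=cv2.INTER_CUBIC))
im=cams.grab_frame("wrist");cv2.imwrite("pics/wrist0.png",im)
m=cams.camera_model("wrist");print(np.round(m["cam_to_world"],3).tolist(),m["camera_matrix"]);s=state();print(s["clock"],s["ee_rot"],ctrl.grip_depth)
E
```

```text
scene [[378.4, 0.0, 249.8], [0.0, 378.4, 197.0], [0.0, 0.0, 1.0]] [[0.65, -0.363, 0.667, -359.7], [-0.76, -0.294, 0.58, -787.939], [-0.015, -0.884, -0.467, 678.873], [0.0, 0.0, 0.0, 1.0]]
side [[464.4, 0.0, 259.2], [0.0, 464.4, 181.7], [0.0, 0.0, 1.0]] [[-0.998, -0.041, 0.039, 456.754], [-0.055, 0.511, -0.858, 1292.425], [0.015, -0.859, -0.512, 852.325], [0.0, 0.0, 0.0, 1.0]]
[[-0.43, -0.87, -0.242, 353.775], [-0.903, 0.415, 0.114, 578.594], [0.002, 0.267, -0.964, 384.002], [0.0, 0.0, 0.0, 1.0]] [[340.40650135   0.         252.22180766]
 [  0.         340.40650135 186.94448664]
 [  0.           0.           1.        ]]
0.15 [[ 9.02668130e-01 -4.30337192e-01 -3.83657311e-04]
 [-4.30337339e-01 -9.02667424e-01 -1.13853054e-03]
 [ 1.43637081e-04  1.19281730e-03 -9.99999278e-01]] 18.8
```

View pics/scene0v.png

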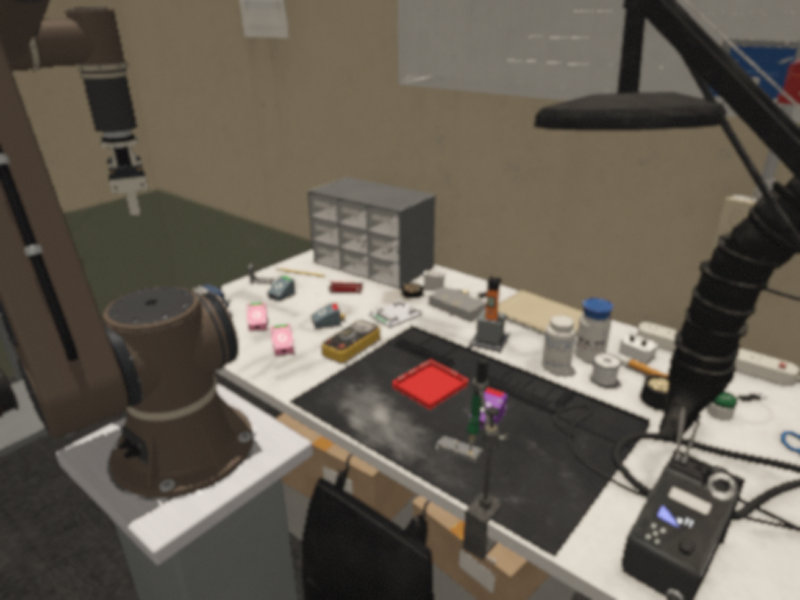

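View pics/side0v.png

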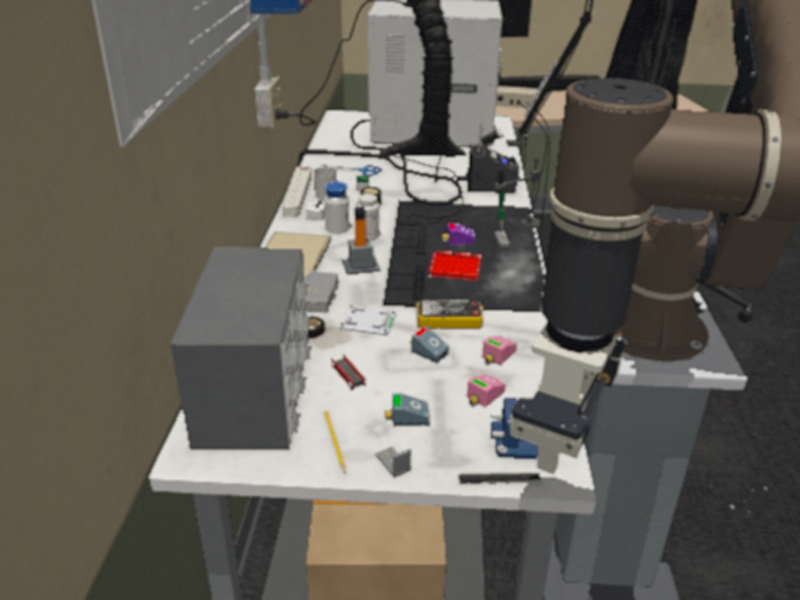

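The side view (800x600 pixels) shows these:
- **Red-tagged blue-grey housing:** (430,344).
- **Green-tagged blue-grey housing:** (408,408).
- **Look-alikes to avoid:** pink with green tags at (498,349) and (486,389), purple at (460,233).
- **Fixtures:** metal plate with a green strip, probably the nest, at (368,319); tray at (456,266); gauge at (360,235).

I choose the two blue-grey ones by body colour and tag. Next I'll check a crop and get rough positions.

```bash
cat > h.py <<'E'
from bench import ctrl,state,cams,job
import cv2,numpy as np
def ray(m,px,z):
    K,T=np.array(m["camera_matrix"]),np.array(m["cam_to_world"])
    d=T[:3,:3]@np.linalg.solve(K,[px[0],px[1],1.]); o=T[:3,3]
    return o+d*(z-o[2])/d[2]
def blobs(im,lo,hi,amin=8):
    h=cv2.cvtColor(im,cv2.COLOR_BGR2HSV)
    k=cv2.inRange(h,np.array(lo),np.array(hi))
    n,l,s,c=cv2.connectedComponentsWithStats(k)
    return [(s[i,4],c[i],l==i) for i in range(1,n) if s[i,4]>=amin]
def down(yaw):  # tool y at angle yaw in world, z down
    y=np.array([np.cos(yaw),np.sin(yaw),0]);z=np.array([0,0,-1.]);return np.c_[np.cross(y,z),y,z]
def proj(m,P):
    T=np.linalg.inv(np.array(m["cam_to_world"]));p=np.array(m["camera_matrix"])@(T[:3,:3]@np.array(P,float)+T[:3,3]);return p[:2]/p[2]
E
python3 - <<'E'
from h import *
m=cams.camera_model("side");im=cv2.imread("pics/side0.png")
f=1.5625
for n,p,z in [("red",(424,331),42),("green",(398,400),42),("nest",(368,319),8),("tray",(456,266),10),("gaugebase",(361,262),10),("gaugetop",(360,210),150),("pen",(334,440),4),("brk",(396,460),10),("hex",(348,372),15),("meter",(450,314),30)]:
    print(n,np.round(ray(m,np.array(p)/f,z)))
c=im[185:285,200:345]
cv2.imwrite("pics/c1.png",cv2.resize(c,None,fx=5.5,fy=5.5,interpolation=cv2.INTER_CUBIC))
E
```

```text
red [472. 113.  42.]
green [510. 325.  42.]
nest [591.  28.   8.]
tray [ 405. -211.   10.]
gaugebase [ 631. -212.   10.]
gaugetop [ 631. -204.  150.]
pen [613. 390.   4.]
brk [506. 435.  10.]
hex [610. 219.  15.]
meter [420.  29.  30.]
```

View pics/c1.png

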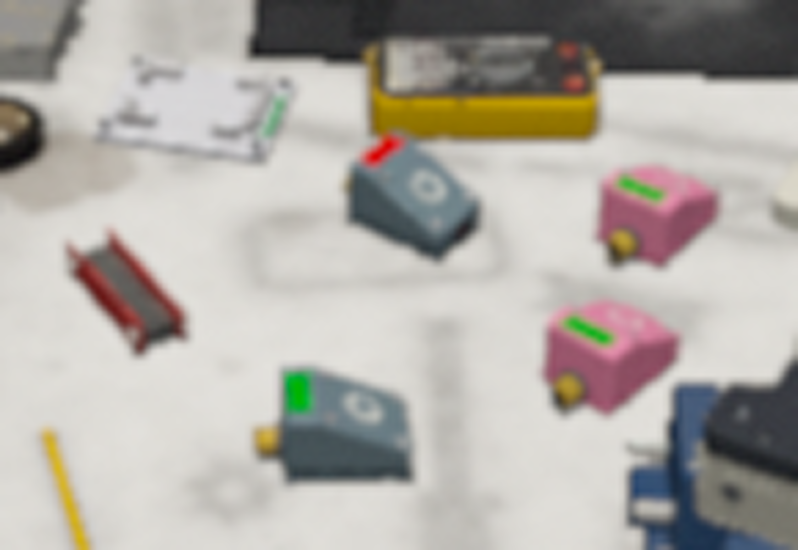

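The crop shows the blue-grey housings clearly: red tag at (380,150), green tag at (298,392). The pink ones at (660,215) and (610,350) are decoys, and the nest at (195,105) has its green strip toward the robot. Next I'll take wrist views of each for precise poses.

```bash
cat >> h.py <<'E'
def look(x,y,z,name,yaw=-np.pi/2):
    ctrl.movep([x,y,z],down(yaw)); ctrl.dwell(.2)
    m=cams.camera_model("wrist");im=cams.grab_frame("wrist");cv2.imwrite(f"pics/{name}.png",im)
    import pickle;pickle.dump(m,open(f"pics/{name}.pkl","wb"));return im,m
E
python3 - <<'E'
from h import *
out=[]
for n,x,y,z in [("wg",490,325,150),("wr",455,113,150),("wn",590,28,150)]:
    im,m=look(x,y,z,n); print(n,state()["clock"],np.round(state()["tcp_pos"]))
    out.append(im)
cv2.imwrite("pics/v3.png",np.vstack([np.hstack([out[0],out[1]]),np.hstack([out[2],out[2]*0])])[:, :][::1,::1] if 0 else cv2.resize(np.vstack([np.hstack([out[0],out[1]]),np.hstack([out[2],out[2]*0])]),(800,600),interpolation=cv2.INTER_AREA))
E
```

```text
wg 1.7333 [490. 326. 150.]
wr 2.85 [455. 114. 150.]
wn 3.7833 [590.  29. 150.]
```

View pics/v3.png

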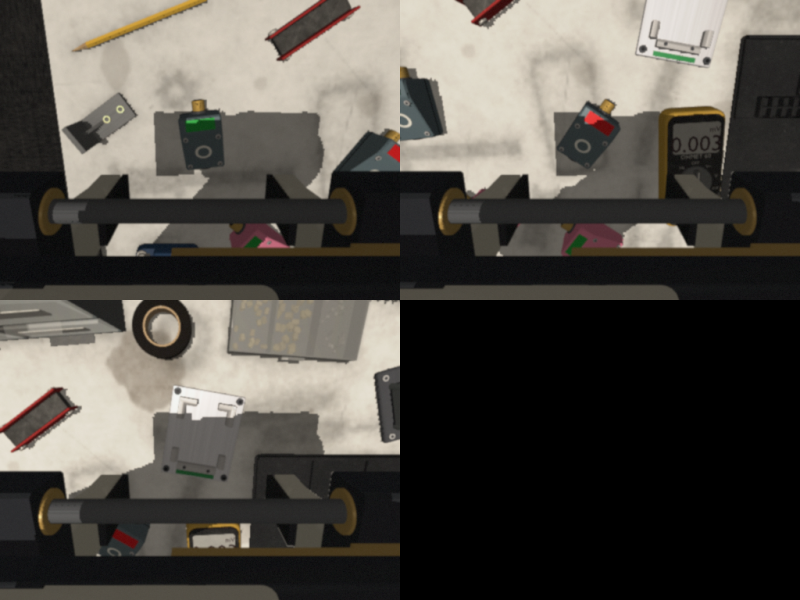

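The wrist views show:
- **Green housing (top left panel):** tag (203,123), ring (204,152).
- **Red housing (top right panel):** tag (600,122), ring (581,143).
- **Nest (lower panel):** corner screws near (178,392), (237,403), (166,468) and (225,478).

I'll turn these into positions now.

```bash
cat > meas.py <<'E'
from h import *
import pickle
def ringtag(im,m,ringpx,tagpx,red,r=14):
    h=cv2.cvtColor(im,cv2.COLOR_BGR2HSV).astype(int)
    yy,xx=np.mgrid[:im.shape[0],:im.shape[1]]
    H,S,V=h[...,0],h[...,1],h[...,2]
    col=((H<8)|(H>172)) if red else ((H>50)&(H<75))
    w=(np.hypot(xx-tagpx[0],yy-tagpx[1])<32)&col&(S>120)&(V>40)
    t=np.array([xx[w].mean(),yy[w].mean()])
    w2=(np.hypot(xx-ringpx[0],yy-ringpx[1])<r)&(S<60)&(V>70)
    k=w2.astype(np.uint8); (cx,cy),rad=cv2.minEnclosingCircle(np.argwhere(k)[:,::-1].astype(np.float32))
    rg=np.array([xx[w2].mean(),yy[w2].mean()])
    T,R=ray(m,t,42),ray(m,rg,31)
    print("px",t,w.sum(),rg,(cx,cy,rad),w2.sum())
    d=(T-R)[:2]; yaw=np.arctan2(d[1],d[0]); u=d/np.linalg.norm(d)
    o=R[:2]+8.4*u+ (np.linalg.norm(d)-31.9)/2*u
    return o,yaw,np.linalg.norm(d)
E
python3 - <<'E'
from meas import *
L=lambda n:(cv2.imread(f"pics/{n}.png"),pickle.load(open(f"pics/{n}.pkl","rb")))
for n,r,t,red in [("wg",(204,152),(203,123),0),("wr",(181,143),(200,122),1)]:
    im,m=L(n); o,y,d=ringtag(im,m,np.array(r)*1.28,np.array(t)*1.28,red); print(n,o,np.degrees(y),"tag-ring",d,"exp 31.9")
im,m=L("wn")
g=cv2.cvtColor(im,cv2.COLOR_BGR2GRAY);P=[]
for p in [(178,92),(237,103),(166,168),(225,178)]:
    c=(np.array(p)*1.28).astype(int);w=g[c[1]-7:c[1]+8,c[0]-7:c[0]+8].astype(float)
    k=np.clip(np.median(w)*.7-w,0,None);yy,xx=np.mgrid[-7:8,-7:8]
    q=c+np.array([(k*xx).sum(),(k*yy).sum()])/k.sum();P.append(ray(m,q,8));print(q,np.round(P[-1],1))
P=np.array(P)[:,:2];print("centre",P.mean(0),"sides",[np.linalg.norm(P[i]-P[j]) for i,j in((0,1),(2,3),(0,2),(1,3))])
for i,j in((2,0),(3,1),(1,0),(3,2)): e=P[j]-P[i];print(np.degrees(np.arctan2(e[1],e[0])))
for a,c,k in blobs(im,(50,90,30),(80,255,255),20): ys,xs=np.where(k);print("strip",a,c,np.round(ray(m,c,8),1),cv2.fitLine(np.array([ray(m,(x,y),8)[:2] for x,y in zip(xs,ys)],np.float32),cv2.DIST_L2,0,.01,.01).ravel())
m=cams.camera_model("side");s=cv2.imread("pics/side0.png")
h=cv2.cvtColor(s,cv2.COLOR_BGR2HSV)
k=((h[...,0]<6)|(h[...,0]>174))&(h[...,1]>170);k[:155]=0;k[185:]=0;k[:,:265]=0
ys,xs=np.where(k);print("tray",xs.min(),xs.max(),ys.min(),ys.max(),ray(m,(xs.mean(),ys.mean()),10),[np.round(ray(m,p,17)) for p in ((xs.min(),ys.mean()),(xs.max(),ys.mean()),(xs.mean(),ys.min()),(xs.mean(),ys.max()))])
for n in ("scene","side"):
    s=cv2.imread(f"pics/{n}0.png");mm=cams.camera_model(n)
    for a,c,kk in blobs(s,(6,170,90),(14,255,255),12): print(n,"or",a,c,np.round(ray(mm,c,100)))
E
```

```text
px [255.92446043 159.61510791] 556 [259.98630137 193.84246575] (260.0, 193.5, 10.30786418914795) 146
wg [485.43036514 320.63084414] 6.654710168627127 tag-ring 31.86812843955458 exp 31.9
px [254.36678201 157.64532872] 578 [233.28333333 186.22222222] (233.5, 186.0, 10.735555648803711) 180
wr [456.38335058 125.46621627] -33.644832612013765 tag-ring 31.864882206542983 exp 31.9
[227.12425243 116.08540261] [640.3  50.9   8. ]
[306.66116538 129.94018188] [628.4 -18.5   8. ]
[212.14338006 215.24345794] [549.   66.6   8. ]
[285.93788724 227.17332714] [537.1  -2.9   8. ]
centre [588.70091981  24.02557965] sides [np.float64(70.40878133191529), np.float64(70.54364895098733), np.float64(92.59297579280037), np.float64(92.6687872263669)]
-9.775375065264305
-9.69191218817575
80.3485580033239
80.28682654503217
strip 178 [248.83146067 222.52247191] [541.8  32.2   8. ] [1.6693540e-01 9.8596781e-01 5.4175336e+02 3.2205578e+01]
tray 275 306 161 178 [ 408.88936233 -214.4073379    10.        ] [array([ 468., -197.,   17.]), array([ 354., -206.,   17.]), array([ 409., -270.,   17.]), array([ 410., -142.,   17.])]
scene or 18 [314.88888889 187.27777778] [ 662. -196.  100.]
scene or 22 [314.63636364 200.68181818] [ 579. -247.  100.]
side or 18 [228.05555556 147.94444444] [ 639. -196.  100.]
side or 14 [232.92857143 150.42857143] [ 620. -178.  100.]
```

All fits match the expected sizes: tag to ring is 31.87 against 31.9, and the nest screws form a true rectangle. I'll take quick wrist looks at the tray and gauge before the first grasp.

```bash
python3 - <<'E'
from h import *
a,m=look(590,-200,250,"wgauge"); b,m2=look(400,-212,200,"wt")
print(state()["clock"])
for nm,im,mm,z in (("g",a,m,17),("t",b,m2,17)):
    h=cv2.cvtColor(im,cv2.COLOR_BGR2HSV)
    k=(((h[...,0]<6)|(h[...,0]>174))&(h[...,1]>150)&(h[...,2]>60)).astype(np.uint8)
    cs=max(cv2.findContours(k,cv2.RETR_EXTERNAL,cv2.CHAIN_APPROX_NONE)[0],key=cv2.contourArea)
    P=np.array([ray(mm,p[0],z)[:2] for p in cs],np.float32);print(nm,cv2.minAreaRect(P),P.min(0),P.max(0))
cv2.imwrite("pics/v4.png",np.hstack([cv2.resize(a,(400,300),interpolation=cv2.INTER_AREA),cv2.resize(b,(400,300),interpolation=cv2.INTER_AREA)]))
E
```

```text
6.075
g ((396.80096435546875, -220.19818115234375), (46.583770751953125, 102.21749114990234), 0.11454815417528152) [ 373.40955 -271.28082] [ 420.03104 -169.133  ]
t ((405.21502685546875, -220.29847717285156), (100.04237365722656, 109.63093566894531), 84.33436584472656) [ 346.76462 -274.5286 ] [ 464.24103 -167.05014]
```

View pics/v4.png

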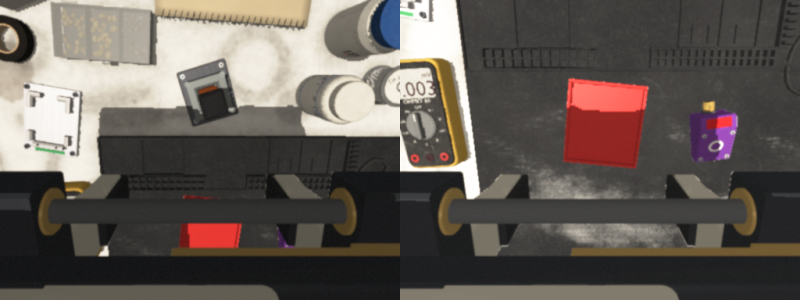

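The gauge top is at (213,103) in the left half and its stand is turned about 15°. The tray at (605,122) in the right half measures 110x100, centre (405,-220), yaw -5.7°. I'll move the red housing now.

```bash
cat >> h.py <<'E'
def hy(deg): return down(np.radians(deg)-np.pi/2)
def pick(x,y,deg,zt,force=25,op=60):
    ctrl.movep([x,y,110],hy(deg)); ctrl.move_gripper(op)
    ctrl.move_straight([x,y,zt],vel=150); ctrl.move_gripper(30,force)
    s=state();print("grip",s["opening"],s["grip_force"],s["clock"])
E
python3 - <<'E'
from h import *
pick(456.4,125.5,-33.6,11)
ctrl.move_straight([456.4,125.5,120],vel=200)
ctrl.movep([405.2,-220.3,120],hy(-5.7)); s=state();print(s["opening"],s["grip_force"],s["ft_force"])
t=ctrl.move_straight([405.2,-220.3,30],vel=150)
t=ctrl.move_straight([405.2,-220.3,15],vel=30,stop_force=4);s=state();print(t,s["tcp_pos"],s["ft_force"])
ctrl.move_gripper(53);ctrl.dwell(.1)
ctrl.move_straight([405.2,-220.3,100],vel=200);print(state()["clock"])
im=cams.grab_frame("wrist");cv2.imwrite("pics/aftr.png",im);cv2.imwrite("pics/aftrs.png",cams.grab_frame("side"))
E
```

```text
grip 43.64407844252184 25.001842975616455 9.3417
43.79014209968634 24.998949766159058 [ 0.01742211 -0.51158552 -1.05146946]
True [ 405.55638367 -220.32031182   17.99928723] [ 0.29825431  0.22403478 -0.09511539]
13.6417
```

The red housing landed at exactly the predicted height (18.0). Now the green one.

```bash
python3 - <<'E'
from h import *
pick(485.4,320.6,6.65,6)
ctrl.move_straight([485.4,320.6,110],vel=200)
ctrl.movep([588.7,24.0,60],hy(-9.7)); ctrl.move_straight([588.7,24.0,32],vel=100);ctrl.dwell(.1)
s=state();print(s["opening"],s["grip_force"],s["ft_force"])
t=ctrl.move_straight([588.7,24.0,14],vel=30,stop_force=12);s=state();print(t,s["tcp_pos"],s["ft_force"],s["moment"],s["clock"])
im=cams.grab_frame("side");cv2.imwrite("pics/ins.png",im)
m=cams.camera_model("side");c=proj(m,[588,24,20]).astype(int)
cv2.imwrite("pics/insv.png",cv2.resize(im[c[1]-50:c[1]+40,c[0]-60:c[0]+60],None,fx=6,fy=6,interpolation=cv2.INTER_CUBIC))
E
```

```text
grip 44.0513150823184 25.001443326473236 17.4
43.63491478274878 24.999255537986755 [ 0.51028769  0.33625614 -1.57627607]
True [588.39476203  23.84572243  14.68467537] [-1.54485907  0.21867609  3.52216365] [ 0.08632789  0.19958996 -0.0123592 ] 20.375
```

```bash
python3 - <<'E'
from h import *
s=state();p=np.array(s["tcp_pos"])
t=ctrl.move_straight([588.5,23.9,13],vel=15,stop_force=15);s=state();print(t,s["tcp_pos"],s["ft_force"])
ctrl.move_gripper(60);ctrl.dwell(.2)
s=state();ctrl.move_straight([588.5,23.9,150],vel=250)
ctrl.movep([540,-60,150],hy(0));ctrl.dwell(.2)
m=cams.camera_model("wrist");a=cams.grab_frame("wrist");print(state()["clock"])
import pickle;cv2.imwrite("pics/wseat.png",a);pickle.dump(m,open("pics/wseat.pkl","wb"))
c=proj(m,[588.5,23.9,25]);d=proj(m,[588.5-53,24,8]);print(c)
b=cams.grab_frame("side");cv2.imwrite("pics/sseat.png",b);n=cams.camera_model("side");c2=proj(n,[588,24,20]).astype(int)
t2=proj(n,[405,-220,20]).astype(int)
f=lambda i,c,w,h,k:cv2.resize(i[max(0,int(c[1])-h):int(c[1])+h,max(0,int(c[0])-w):int(c[0])+w],(400,300),interpolation=cv2.INTER_CUBIC)
cv2.imwrite("pics/v5.png",np.vstack([np.hstack([f(a,c,100,75,4),f(b,c2,40,30,4)]),np.hstack([f(b,t2,40,30,4),f(cv2.imread("pics/aftr.png"),(256,192),256,192,4)])]))
E
```

```text
False [588.54780139  23.77377434  14.46962578] [-6.75584627  0.71123769 15.88111395]
22.85
[150.61820566 120.43735981]
```

View pics/v5.png

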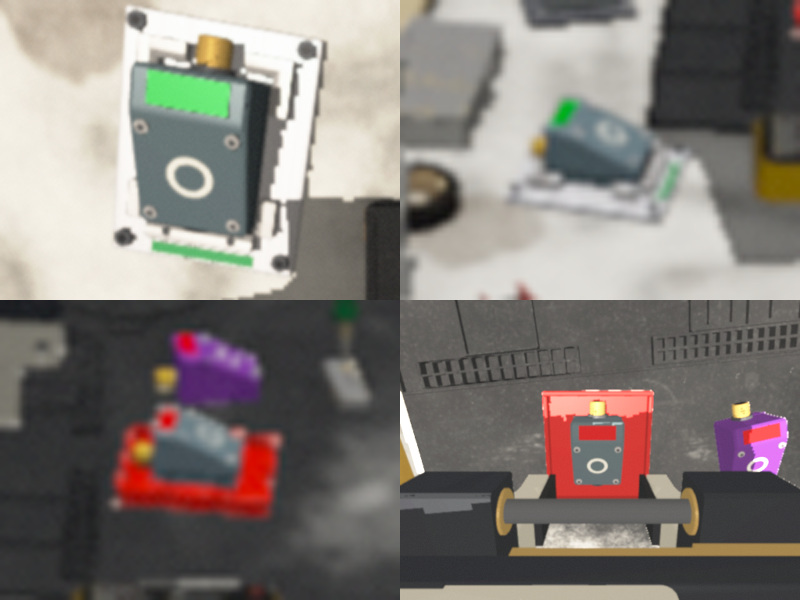

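The red housing stands upright in the tray, (600,455) in the lower-right panel. The green one looks seated between the locators, ring at (190,178) in the top-left panel. I'll check that numerically, and measure the gauge from the earlier wrist frame.

```bash
python3 - <<'E'
from meas import *
import meas,h as H
im=cv2.imread("pics/wseat.png");m=pickle.load(open("pics/wseat.pkl","rb"))
# crop started at col 50,row 45; scale 2
_r=H.ray; meas.ray=lambda m,p,z:_r(m,p,z+8)
o,y,d=ringtag(im,m,(50+95,45+89),(50+94,45+46),0,16);print(o,np.degrees(y),d)
e=np.radians(-9.7);dd=o-np.array([588.7,24.0]);print("in nest",dd@[np.cos(e),np.sin(e)],dd@[-np.sin(e),np.cos(e)])
im=cv2.imread("pics/wgauge.png");m=pickle.load(open("pics/wgauge.pkl","rb"))
c=im[60:180,200:340];cv2.imwrite("pics/v6.png",cv2.resize(c,None,fx=5,fy=5,interpolation=cv2.INTER_CUBIC))
print(proj(m,[631,-205,152]),proj(m,[631,-205,62]),np.round(m["cam_to_world"][:3,3]))
E
```

```text
px [143.44667697  91.374034  ] 647 [145. 134.] (145.0, 134.0, 15.811488151550293) 793
[587.75440405  23.71678602] -8.665386886684484 32.562577387442715
in nest -0.8843586593860034 -0.43848788132734884
[261.28443279 133.32701491] [258.99507753 122.82243756] [ 661. -198.  407.]
```

View pics/v6.png

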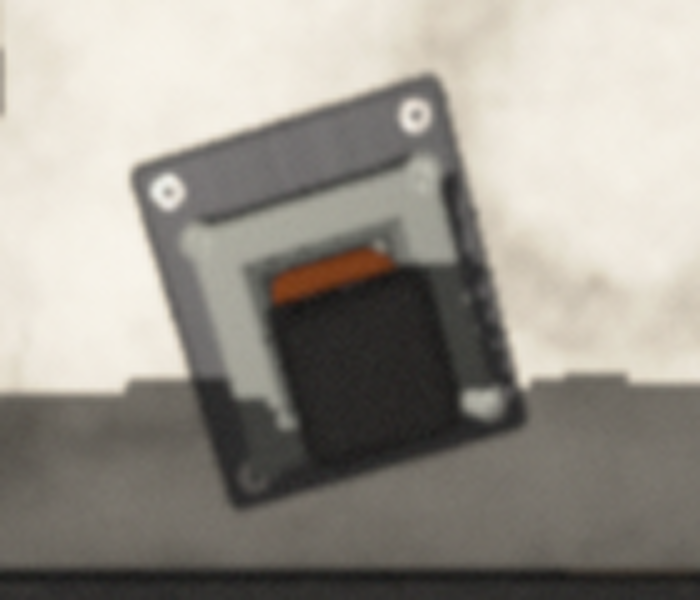

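The green housing sits within about 1 mm of the seat and square to it. The gauge's black top is at crop (371,366). I'll compute its pose, then grasp it and draw it out.

```bash
python3 - <<'E'
from meas import *
im=cv2.imread("pics/wgauge.png");m=pickle.load(open("pics/wgauge.pkl","rb"))
yy,xx=np.mgrid[:384,:512]
g=cv2.cvtColor(im,cv2.COLOR_BGR2GRAY)
k=((g<42)&(abs(xx-274)<22)&(abs(yy-134)<22)).astype(np.uint8)
k=cv2.morphologyEx(k,cv2.MORPH_OPEN,np.ones((9,9)))
cs=max(cv2.findContours(k,cv2.RETR_EXTERNAL,cv2.CHAIN_APPROX_NONE)[0],key=cv2.contourArea)
P=np.array([ray(m,p[0],152)[:2] for p in cs],np.float32);R=cv2.minAreaRect(P);print("top",R,cv2.contourArea(cs))
C=np.array([ray(m,(200+x/5,60+y/5),152)[:2] for x,y in((275,310),(430,270),(460,420),(320,465))]);print("hand",C.mean(0),[np.linalg.norm(C[i]-C[i-1]) for i in range(4)])
F=np.array([ray(m,(200+x/5,60+y/5),5)[:2] for x,y in((135,165),(437,72),(525,425),(237,508))])
print("foot",F.mean(0),[np.linalg.norm(F[i]-F[i-1]) for i in range(4)])
e=F[0]-F[3];f=F[1]-F[2];print([np.degrees(np.arctan2(v[1],v[0])) for v in(e,f)])
S=cv2.imread("pics/wseat.png");M=pickle.load(open("pics/wseat.pkl","rb"))
b=cv2.cvtColor(S,cv2.COLOR_BGR2HSV)
w=(b[...,1]<60)&(b[...,2]>150)&(np.hypot(xx-145,yy-134)<14)
print("ring",w.sum(),xx[w].mean(),yy[w].mean(),ray(M,(xx[w].mean(),yy[w].mean()),39))
E
```

```text
top ((623.791015625, -222.15452575683594), (6.026893138885498, 7.668745517730713), 0.10850626975297928) 80.0
hand [ 630.92938749 -214.67190361] [np.float64(24.153412767565385), np.float64(23.496512286799838), np.float64(22.692491581448873), np.float64(22.08879030766615)]
foot [ 629.93525288 -215.11349502] [np.float64(82.74467149305286), np.float64(71.17660268385374), np.float64(82.89462373958148), np.float64(71.28395878845184)]
[np.float64(16.20473643740371), np.float64(16.279452215725982)]
ring 272 144.375 133.09926470588235 [579.82546669  25.46345356  39.        ]
```

The foot and the gauge top agree within 1 mm. Grasping now.

```bash
python3 - <<'E'
from h import *
p=state()["tcp_pos"];ctrl.move_straight([p[0],p[1],210],vel=200)
x,y=630.5,-214.9
ctrl.movep([x,y,195],hy(16.2));ctrl.move_gripper(46)
t=ctrl.move_straight([x,y,110],vel=120,stop_force=8);print(t)
ctrl.move_gripper(15,40);s=state();print(s["opening"],s["grip_force"],s["ft_force"])
ctrl.move_straight([x,y,190],vel=100);s=state();print(s["opening"],s["grip_force"],s["ft_force"],s["moment"],s["clock"])
# final pose plan
h=np.radians(-9.7);ux=np.array([np.cos(h),np.sin(h),0]);uy=np.array([-np.sin(h),np.cos(h),0])
a=np.radians(25);n=np.array([0,0,1])*np.cos(a)-ux*np.sin(a)
spot=np.array([579.7,25.3,39.]);z=-n
for flip in(-1,):
    Y=flip*uy;R=np.c_[np.cross(Y,z),Y,z]
    for d in (60,10,-4):
        q=ctrl.solve_ik(spot+n*(96+d),R);print(d,spot+n*(96+d),None if q is None else np.round(q,2))
E
```

```text
False
23.711687548867115 39.9500298500061 [-0.22436412  0.56215956  2.73926129]
23.894410635959176 39.94942545890808 [-0.4923316   0.19284577 -1.77334298] [-0.01705452 -0.06214596 -0.03050518] 26.925
60 [514.71409928  36.40824344 180.38401478] [ 0.6  -0.1  -0.97  0.69 -0.48  0.22]
10 [535.54291361  32.847909   135.06862543] None
-4 [541.37498162  31.85101536 122.38031641] None
```

```bash
python3 - <<'E'
from h import *
from scipy.spatial.transform import Rotation as Ro
h=np.radians(-9.7);ux=np.array([np.cos(h),np.sin(h),0]);uy=np.array([-np.sin(h),np.cos(h),0])
spot=np.array([579.7,25.3,39.])
print(np.round(state()["qpos"],2))
for deg in (25,22):
  a=np.radians(deg);n=np.array([0,0,1])*np.cos(a)-ux*np.sin(a);z=-n
  R=np.c_[np.cross(-uy,z),-uy,z]
  for r in range(-180,180,20):
    Rr=R@Ro.from_euler("z",r,degrees=True).as_matrix()
    qs=[ctrl.solve_ik(spot+n*(96+d),Rr) for d in(60,10,-6)]
    if qs[2] is not None: print(deg,r,[None if q is None else np.round(q,2).tolist() for q in qs])
E
```

```text
[-0.04  0.37 -0.06 -0.   -1.14  1.89]
22 -180 [[0.6, -0.07, -0.87, 0.52, -0.55, -2.75], [0.51, 0.02, -0.95, 0.69, -0.38, -2.87], [0.47, 0.05, -0.98, 0.79, -0.32, -2.94]]
22 -160 [None, None, [0.47, 0.05, -0.98, 0.79, -0.32, 3.0]]
22 -140 [[0.6, -0.07, -0.87, 0.52, -0.55, 2.83], [0.51, 0.02, -0.95, 0.69, -0.38, 2.72], [0.47, 0.05, -0.98, 0.79, -0.32, 2.65]]
22 -120 [[0.6, -0.07, -0.87, 0.52, -0.55, 2.48], [0.51, 0.02, -0.95, 0.69, -0.38, 2.37], [0.47, 0.05, -0.98, 0.79, -0.32, 2.3]]
22 -100 [[0.6, -0.07, -0.87, 0.52, -0.55, 2.13], [0.51, 0.02, -0.95, 0.69, -0.38, 2.02], [0.47, 0.05, -0.98, 0.79, -0.32, 1.95]]
22 -80 [[0.6, -0.07, -0.87, 0.52, -0.55, 1.79], [0.51, 0.02, -0.95, 0.69, -0.38, 1.67], [0.47, 0.05, -0.98, 0.79, -0.32, 1.6]]
22 -60 [[0.6, -0.07, -0.87, 0.52, -0.55, 1.44], [0.51, 0.02, -0.95, 0.69, -0.38, 1.32], [0.47, 0.05, -0.98, 0.79, -0.32, 1.25]]
22 -40 [[0.6, -0.07, -0.87, 0.52, -0.55, 1.09], [0.51, 0.02, -0.95, 0.69, -0.38, 0.97], [0.47, 0.05, -0.98, 0.79, -0.32, 0.9]]
22 -20 [[0.6, -0.07, -0.87, 0.52, -0.55, 0.74], [0.51, 0.02, -0.95, 0.69, -0.38, 0.62], [0.47, 0.05, -
[... 492 characters left out ...]
0.77], [0.47, 0.05, -0.98, 0.79, -0.32, -0.84]]
22 80 [[0.6, -0.07, -0.87, 0.52, -0.55, -1.01], [0.51, 0.02, -0.95, 0.69, -0.38, -1.12], [0.47, 0.05, -0.98, 0.79, -0.32, -1.19]]
22 100 [[0.6, -0.07, -0.87, 0.52, -0.55, -1.36], [0.51, 0.02, -0.95, 0.69, -0.38, -1.47], [0.47, 0.05, -0.98, 0.79, -0.32, -1.54]]
22 120 [[0.6, -0.07, -0.87, 0.52, -0.55, -1.71], [0.51, 0.02, -0.95, 0.69, -0.38, -1.82], [0.47, 0.05, -0.98, 0.79, -0.32, -1.89]]
22 140 [[0.6, -0.07, -0.87, 0.52, -0.55, -2.05], [0.51, 0.02, -0.95, 0.69, -0.38, -2.17], [0.47, 0.05, -0.98, 0.79, -0.32, -2.24]]
22 160 [[0.6, -0.07, -0.87, 0.52, -0.55, -2.4], [0.51, 0.02, -0.95, 0.69, -0.38, -2.52], [0.47, 0.05, -0.98, 0.79, -0.32, -2.59]]
```

A 25° tilt is out of the joint range here, but 22° is reachable and is only 3° off the normal (8° allowed). I'll go to a stand-off along that axis and check the tip from both fixed cameras.

```bash
cat >> h.py <<'E'
_h=np.radians(-9.7);ux=np.array([np.cos(_h),np.sin(_h),0]);uy=np.array([-np.sin(_h),np.cos(_h),0])
_a=np.radians(22);n=np.array([0,0,np.cos(_a)])-ux*np.sin(_a)
RF=np.c_[np.cross(-uy,-n),-uy,-n];spot=np.array([579.7,25.3,39.])
E
python3 - <<'E'
from h import *
p=state()["tcp_pos"];ctrl.move_straight([p[0],p[1],240],vel=200)
ctrl.movep(spot+n*(96+60),RF);ctrl.move_straight(spot+n*(96+15),vel=100);ctrl.dwell(.3)
s=state();print(s["opening"],s["grip_force"],s["ft_force"],s["moment"],s["clock"],s["tcp_pos"]-(spot+n*111))
o=[]
for nm in("side","scene"):
    im=cams.grab_frame(nm);cv2.imwrite(f"pics/{nm}_g.png",im);m=cams.camera_model(nm)
    T=s["tcp_pos"]+s["ee_rot"][:,2]*96;N=s["tcp_pos"]+s["ee_rot"][:,2]*76;c=proj(m,T);print(nm,"tip exp",c,"nose",proj(m,N),"spot",proj(m,spot))
    x0,y0=int(c[0])-40,int(c[1])-40;print(x0,y0);o.append(cv2.resize(im[y0:y0+60,x0:x0+80],(400,300),interpolation=cv2.INTER_CUBIC))
w=cams.grab_frame("wrist");cv2.imwrite("pics/w_g.png",w)
cv2.imwrite("pics/v7.png",np.vstack([np.hstack(o),np.hstack([cv2.resize(w,(400,300),interpolation=cv2.INTER_AREA),np.zeros((300,400,3),np.uint8)])]))
E
```

```text
23.662166585008656 39.94948446750641 [ 0.90749082  0.216828   -1.24054191] [ 0.21549681  1.43165719 -0.00464662] 29.5667 [0.21062298 0.29682262 0.65613062]
side tip exp [240.53145176 192.42837585] nose [242.76498078 187.83408503] spot [238.98752677 195.95446449]
200 152
scene tip exp [249.23721564 189.90318454] nose [247.57109701 185.96586025] spot [250.48868699 193.03527873]
209 149
```

View pics/v7.png

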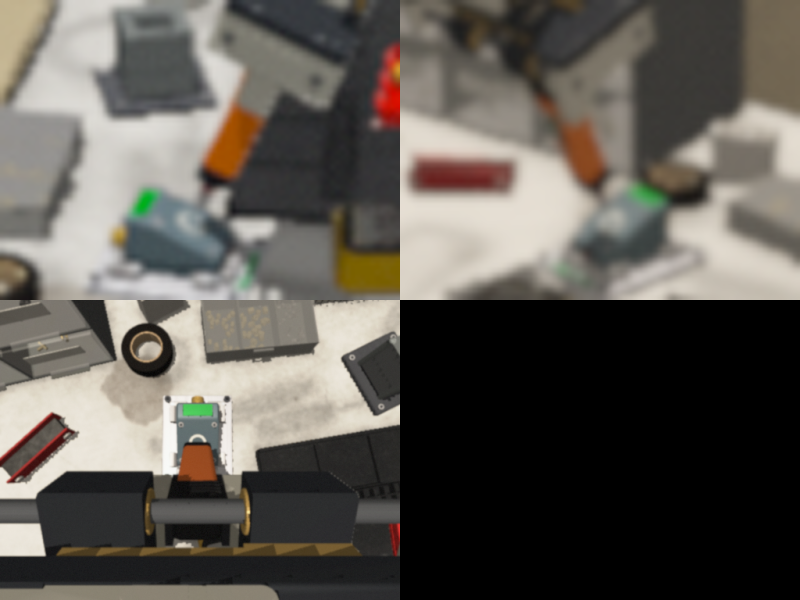

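The gauge looks aligned laterally: in the wrist panel the nose is at (197,450) and the ring at (197,438). In the side panel the tip is at (205,200), as predicted. I'll check the along-slope offset numerically in the side view.

```bash
python3 - <<'E'
from h import *
m=cams.camera_model("side");im=cv2.imread("pics/side_g.png");s=state();z=s["ee_rot"][:,2]
yy,xx=np.mgrid[:384,:512]
h=cv2.cvtColor(im,cv2.COLOR_BGR2HSV)
k=(h[...,0]>5)&(h[...,0]<16)&(h[...,1]>140)&(h[...,2]>50)&(abs(xx-246)<14)&(yy>160)&(yy<192)
P=np.c_[xx[k],yy[k]].astype(np.float32);vx,vy,x0,y0=cv2.fitLine(P,cv2.DIST_L2,0,.01,.01).ravel()
for d in (60,76):
    a=proj(m,s["tcp_pos"]+z*d); print("d",d,"pred",a,"obs x",x0+vx/vy*(a[1]-y0))
print(len(P),P.max(0),"dir",vx/vy)
for f in("sseat","side_g"):
    b=cv2.imread(f"pics/{f}.png");g=cv2.cvtColor(b,cv2.COLOR_BGR2GRAY).astype(int);print(f);print(g[188:203,228:252])
c=cv2.imread("pics/sseat.png")
w=cams.camera_model("wrist");iw=cv2.imread("pics/w_g.png");hw=cv2.cvtColor(iw,cv2.COLOR_BGR2HSV)
k=(hw[...,0]>5)&(hw[...,0]<16)&(hw[...,1]>140)&(yy>180)&(yy<235)&(abs(xx-252)<30)
for r in (190,200,210,220):print(r,xx[r][k[r]].mean())
print("wrist pred nose",proj(w,s["tcp_pos"]+z*76),"spot",proj(w,spot))
E
```

```text
d 60 pred [244.64507601 184.18917035] obs x 244.21439896703353
d 76 pred [242.83728178 187.91211802] obs x 242.30396135313657
94 [251. 187.] dir -0.5131519
sseat
[[181 178 179 181 186 190 191 188 187 187 187 188 189 192 195 197 195 171
  103  51  51  53  54  55]
 [163 154 157 162 169 180 188 191 190 189 189 190 189 193 195 197 195 171
  103  49  52  51  55  53]
 [143 128 134 144 144 158 175 183 187 188 189 188 188 190 193 195 191 164
   95  51  54  55  55  54]
 [121 106 115 127 128 132 142 154 166 178 182 185 187 190 193 191 176 131
   71  50  53  54  53  55]
 [107 105 119 124 122 122 123 127 138 149 163 175 185 190 194 190 168 102
   48  50  51  52  52  55]
 [105 115 125 123 123 123 123 125 130 136 140 151 167 182 190 188 166  96
   40  46  47  49  50  51]
 [112 122 129 128 125 122 125 140 156 154 143 139 142 154 169 175 158  92
   36  36  41  43  42  41]
 [125 128 135 138 128 122 130 156 176 162 148 152 144 133 139 147 140 100
   61  55  55  54  53  55]
 [118 126 136 143 137 126 129 154 174 164 150 159 161 136 125 131 140 133
  107  93  89  88  88  89]
 [ 95 101 114 125 129 122 125
[... 1517 characters left out ...]
24 124 138 158 167 157 139 110  76  61  62  71  96
  146 184 201 202 203 204]
 [ 80  82  86  96 104 115 119 125 137 150 153 145 125  90  70  62  61  73
  111 161 191 204 205 202]
 [ 79  79  79  81  86  96 107 117 122 131 135 134 125 112  98  76  62  59
   82 127 167 186 177 159]
 [ 79  78  78  78  79  81  88  97 109 117 121 123 123 122 118 104  75  57
   67  95 125 141 130 100]
 [ 79  78  79  80  78  80  78  82  89  99 109 115 121 126 129 122  96  64
   67  86  97 105 105  96]
 [ 77  79  77  80  78  78  79  78  79  82  88  98 107 119 126 119  91  77
   99 111  99  95  94  94]]
190 252.0
200 252.0
210 252.0
220 252.5
wrist pred nose [252.30433975 194.10761621] spot [252.56992916 181.91290928]
```

In the side view the ring is about 0.6 px (1.5 mm) farther along +x than the gauge axis, so I'll shift by 0.8 mm. Then I'll advance slowly to contact and measure force.

```bash
python3 - <<'E'
from h import *
sp=spot+np.array([.8,0,.37])
ctrl.move_straight(sp+n*(96+4),vel=30);ctrl.dwell(.3)
F=[]
for i in range(8):ctrl.dwell(.05);F.append(state()["ft_force"])
F=np.array(F);b=F.mean(0);print("base",b,F.std(0),"tcp d",(state()["tcp_pos"]-sp)@n-96)
for d in (3,2,1,0,-1,-2):
    ctrl.move_straight(sp+n*(96+d),vel=8);ctrl.dwell(.25);s=state()
    f=np.mean([ (ctrl.dwell(.03),state()["ft_force"])[1] for _ in range(4)],0)-b
    print(d,"act",round((s["tcp_pos"]-sp)@n-96,2),"f.n",round(f@n,2),np.round(f,2),round(s["clock"],1))
    if f@n>2.3: break
E
```

```text
base [ 0.09855434  0.0660731  -1.26573946] [0.49510142 0.44098776 0.53067966] tcp d 4.011210325529362
3 act 3.0 f.n -0.13 [ 0.05 -0.08 -0.11] 31.5
2 act 2.0 f.n -0.09 [-0.07  0.23 -0.15] 32.1
1 act 1.0 f.n 0.36 [-0.    0.36  0.37] 32.8
0 act 0.03 f.n 0.71 [0.01 0.   0.77] 33.4
-1 act -0.96 f.n 2.15 [-1.32  0.31  1.78] 34.1
-2 act -1.95 f.n 2.69 [-1.1   0.12  2.45] 34.8
```

```bash
python3 - <<'E'
from h import *
sp=spot+np.array([.8,0,.37]);b=np.array([.0986,.066,-1.2657])
for d in (-3,-4):
    ctrl.move_straight(sp+n*(96+d),vel=8);ctrl.dwell(.3)
    f=np.mean([ (ctrl.dwell(.03),state()["ft_force"])[1] for _ in range(20)],0)-b;s=state()
    print(d,"act",round((s["tcp_pos"]-sp)@n-96,2),"f.n",round(f@n,2),np.round(f,2),s["opening"],s["grip_force"],round(s["clock"],1))
o=[]
for nm in("side","scene"):
    im=np.mean([cams.grab_frame(nm).astype(float) for _ in range(3)],0).astype(np.uint8);c=proj(cams.camera_model(nm),spot).astype(int)
    cv2.imwrite(f"pics/{nm}_f.png",im);o.append(cv2.resize(im[c[1]-24:c[1]+16,c[0]-20:c[0]+20],(400,400),interpolation=cv2.INTER_CUBIC))
cv2.imwrite("pics/v8.png",np.hstack(o))
E
```

```text
-3 act -3.0 f.n 2.98 [-1.14  0.46  2.73] 24.048813363332016 39.95011925697327 36.1
-4 act -3.99 f.n 3.5 [-1.25  0.43  3.24] 23.98432283903359 39.95033919811249 37.4
```

View pics/v8.png

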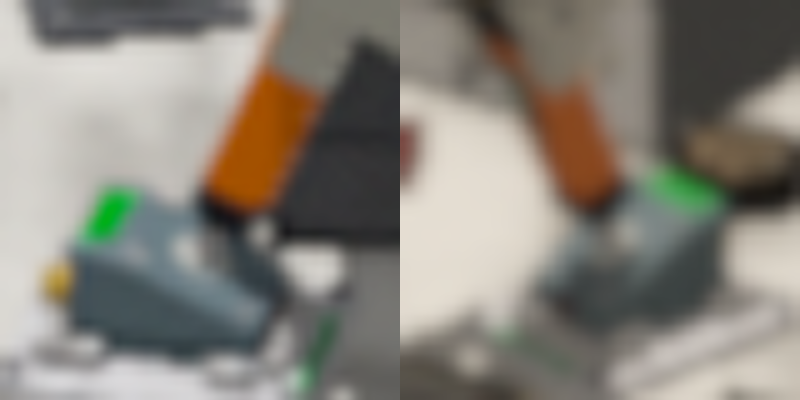

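Force is 3.5 N, so the sleeve is at half travel. The side panel shows the sleeve at about (215,250), near the ring's visible left rim at (187,248). I'll check its centring numerically.

```bash
python3 - <<'E'
from h import *
m=cams.camera_model("side");s=state();z=s["ee_rot"][:,2];tx=s["ee_rot"][:,0]
yy,xx=np.mgrid[:384,:512]
sp=spot+np.array([.8,0,.37])
def fit(im,m,t,nm,lo=140):
    h=cv2.cvtColor(im,cv2.COLOR_BGR2HSV);a=proj(m,t+z*66)
    k=(h[...,0]>4)&(h[...,0]<17)&(h[...,1]>lo)&(h[...,2]>40)&(np.hypot(xx-a[0],yy-a[1])<16)
    print(nm,"n",k.sum())
    for d in(62,66,70):
        a=proj(m,t+z*d);r=int(round(a[1]));q=xx[r][k[r]];A=a[0]+(r-a[1])*((proj(m,t+z*70)-a)[0]/((proj(m,t+z*70)-a)[1]+1e-9) if d!=70 else (a-proj(m,t+z*62))[0]/(a-proj(m,t+z*62))[1])
        print(d,"row",r,"axis pred",round(A,2),"orange",q.min(),q.max(),q.mean())
for nm in("side","scene"):
    fit(cv2.imread(f"pics/{nm}_f.png"),cams.camera_model(nm),s["tcp_pos"],nm,110)
    print("tip pred",proj(cams.camera_model(nm),s["tcp_pos"]+z*92))
a=cv2.imread("pics/side_f.png");g=cv2.cvtColor(a,cv2.COLOR_BGR2GRAY);print(g[186:203,230:250])
# wrist frame w_g (at d=15): nose front edge and ring top
w=cams.camera_model("wrist");iw=cv2.imread("pics/w_g.png")
t0=s["tcp_pos"];
W=dict(w);  # camera is rigid to the tool, so tool-relative points project the same
for d in(-2,0,2):print("shift",d,"nose edge pred row",proj(W,t0+z*76+tx*(12+d))[1])
hw=cv2.cvtColor(iw,cv2.COLOR_BGR2HSV);print(np.c_[np.arange(168,192),iw[168:192,246:259].mean(1).astype(int),hw[168:192,246:259].mean(1).astype(int)])
sh=s["tcp_pos"]-(spot+n*111+[.2,.3,.66])
print("ring top pred row",[proj(W,spot+sh+ux*np.cos(np.radians(25))*r+np.array([0,0,np.sin(np.radians(25))*r]))[1] for r in(6,9)])
E
```

```text
side n 105
62 row 189 axis pred 242.06 orange 239 246 242.5
66 row 190 axis pred 241.58 orange 239 245 242.0
70 row 191 axis pred 241.1 orange 239 245 242.0
tip pred [238.74370491 195.85454932]
scene n 73
62 row 187 axis pred 248.14 orange 246 251 248.5
66 row 188 axis pred 248.57 orange 247 250 248.5
70 row 189 axis pred 248.99 orange 248 249 248.5
tip pred [250.62390265 192.87306593]
[[186 188 190 190 189 187 186 185 174 145 110  97  96  96  96  92  88  81
   63  52]
 [185 187 189 190 190 187 186 180 161 126  99  96  96  96  95  92  85  71
   57  52]
 [179 181 185 189 190 189 185 170 138 107  96  96  96  96  95  94  84  63
   54  52]
 [157 162 169 180 189 189 180 150 106  88  93  96  96  96  93  88  71  55
   51  54]
 [133 143 145 157 174 181 167 120  67  62  75  85  92  93  92  84  62  52
   53  55]
 [115 127 127 133 143 150 141  98  46  34  47  61  73  78  77  67  53  53
   53  55]
 [120 124 122 122 123 126 123 100  54  25  23  32  48  70  77  55  45  49
   52  52]
 [125 124 123 122 123 124 126 113  79  49  35  28  53  99 116  73  37  45
   49  49]
 [127 128 123 122 125 139 150 1
[... 1000 characters left out ...]
72 162 174 174  36  20 176]
 [173 194 209 213  23  22 214]
 [174 207 223 228  22  23 228]
 [175 194 209 215  21  24 215]
 [176 164 174 175  36  18 177]
 [177 137 143 137  63  21 144]
 [178 124 127 118  74  25 127]
 [179 117 118 108  83  25 118]
 [180 108 108  97  86  27 109]
 [181  83  83  74  88  30  84]
 [182  46  46  42  88  23  47]
 [183  22  23  23  37  13  23]
 [184  21  20  24  80  36  24]
 [185  24  33  60   7 151  60]
 [186  28  56 113   9 191 113]
 [187  31  71 143  10 198 143]
 [188  32  73 150  10 200 150]
 [189  32  74 151  10 200 151]
 [190  33  74 151  10 198 151]
 [191  32  74 151  10 199 151]]
ring top pred row [np.float64(175.06035472016427), np.float64(171.51708951018037)]
```

The side view and the nose edge in the wrist view both suggest the gauge sits 2 to 3 mm toward the robot in the grip. I'll back off, shift 2.5 mm up-slope and press again.

```bash
python3 - <<'E'
from h import *
sp=spot+np.array([.8,0,.37]);sl=ux+np.array([0,0,np.tan(np.radians(25))])
ctrl.move_straight(sp+n*(96+4),vel=25);sp=sp+2.5*sl
ctrl.move_straight(sp+n*(96+4),vel=25);ctrl.dwell(.3)
av=lambda k:np.mean([(ctrl.dwell(.03),state()["ft_force"])[1] for _ in range(k)],0)
b=av(25);print("base",b)
for d in (-1,-3,-4):
    ctrl.move_straight(sp+n*(96+d),vel=8);ctrl.dwell(.3);f=av(20)-b;s=state()
    print(d,"f.n",round(f@n,2),np.round(f,2),"q",np.round(s["qpos"],2),round(s["clock"],1))
m=cams.camera_model("side");im=cams.grab_frame("side");cv2.imwrite("pics/side_f2.png",im)
print(cv2.cvtColor(im,cv2.COLOR_BGR2GRAY)[190:201,230:248])
w=cams.grab_frame("wrist");i2=cams.grab_frame("scene");c=proj(cams.camera_model("scene"),spot).astype(int);c1=proj(m,spot).astype(int);c2=proj(cams.camera_model("wrist"),spot).astype(int)
f=lambda i,c:cv2.resize(i[c[1]-15:c[1]+15,c[0]-10:c[0]+10],(260,390),interpolation=cv2.INTER_CUBIC)
cv2.imwrite("pics/v9.png",np.hstack([f(im,c1),f(i2,c),cv2.resize(w[c2[1]-45:c2[1]+45,c2[0]-30:c2[0]+30],(260,390),interpolation=cv2.INTER_CUBIC)]))
E
```

```text
base [ 0.09779076  0.10500762 -1.23682246]
-1 f.n 2.06 [-1.31  0.05  1.69] q [ 0.48  0.05 -0.95  0.74 -0.34  0.24] 41.3
-3 f.n 2.84 [-1.26  0.43  2.53] q [ 0.48  0.05 -0.96  0.75 -0.34  0.24] 42.6
-4 f.n 3.57 [-1.44  0.28  3.26] q [ 0.48  0.05 -0.96  0.76 -0.33  0.23] 43.9
[[134 143 145 159 174 166 125  65  45  58  75  84  93 113 143 144  91  52]
 [115 128 128 133 141 133  98  50  27  32  46  56  79 116 139 119  70  53]
 [121 124 122 123 124 118  99  67  35  27  25  39  83 135 148  98  48  49]
 [126 126 123 123 123 121 112  90  66  49  36  57 114 159 160  95  41  45]
 [129 129 124 123 124 125 121 106  94  84  64  78 126 163 154  90  37  41]
 [137 139 129 123 126 137 138 117 103  92  75  73 100 125 119  84  87 105]
 [137 144 136 126 127 144 151 128 101  88  81  67  69  81  90 105 147 178]
 [112 124 127 124 124 136 149 142 117 100  92  73  60  63  71  95 146 185]
 [ 87  97 105 114 121 124 135 141 136 124 101  78  64  60  61  72 111 159]
 [ 78  81  86  95 109 116 122 129 133 126 115 100  81  70  63  60  83 123]
 [ 79  78  78  82  88  95 109 117 121 123 121 119 113 100  78  57  68  94]]
```

View pics/v9.png

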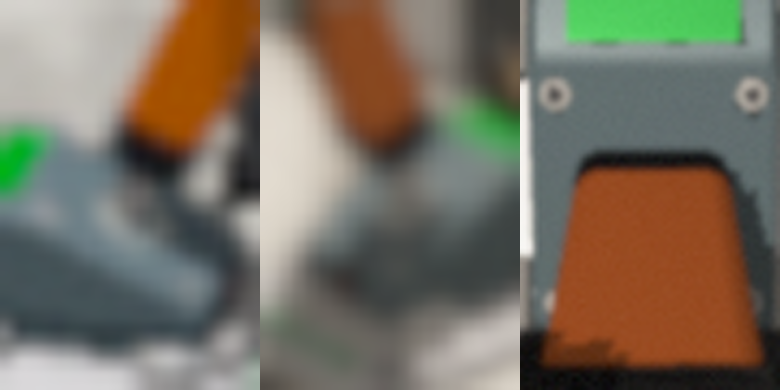

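The wrist panel shows the gauge at (654,160), centred between the housing screws at (555,95) and (751,95). The side panel shows the sleeve over the ring at about (140,205), now within about 2 mm of centre. Push is 3.6 N, so I'm handing in.

```bash
python3 -c "
from bench import job,state
s=state();print(s['clock'],s['grip_force'],s['opening']);print(job.close_job())"
```

```text
44.025 39.950255155563354 23.775692985396393
the job is handed in; nothing more can be done
None
```

I handed the job in at 44 s, and the hand-in call did not report a pass or fail: red housing upright in the tray, green housing home in the nest, and the gauge held in the ring at about 3.6 N (half travel), tilted 22° instead of 25° because 25° was out of the arm's reach.

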